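# Line up a bearing cover with a drift pin and fit its screw

## Task

The cover of the bearing housing hangs on one screw and has swung a little, so its two open holes do not line up with those below. Take the drift pin (red handle) from the wooden stand and push it down through either open hole until its collar rests on the cover, so that it draws the holes into line, and leave it there; only then put the black cap screw in the other open hole until its head rests on the cover. Leave the other things on the bench alone.

Things in the scene. Friction and masses are not known exactly. Their poses are not given: they have to be found in the camera images.
- housing: Fixed blue block 160 (its x) x 150 (y) x 50 mm on a 12 mm foot 150 x 230 mm with a dark screw head at each y end; block top at 62 mm, cover top at 76 mm. Origin: centre of the underside, z up, +x roughly away from the robot. Two vertical holes, 23 mm diameter, 50 mm deep, at x -50, y +50 and -50 mm (robot's side); the cover's pivot screw at x +55, y 0. Place and yaw vary.
- cover (a joint): Turn (rad) of the grey cover, 158 x 148 x 14 mm, about its one fitted screw; 0 = its holes lie over the housing's, positive = anticlockwise from above. Starts at 0.03 to 0.055: holes 3.5 to 6.5 mm off sideways. Turns stiffly (about 3 N at a hole), stays where left, cannot lift. A boss in its middle, 60 mm diameter, is 13 mm high; the fitted screw's head stands 22 mm over the cover.
- left_hole (a point): Point on the axis of the housing's left hole (+y of the housing), at the height of the cover's top face (76 mm above the bench). Does not move with the cover.
- right_hole (a point): The same for the housing's right hole (-y of the housing).
- cover_left_hole (a point): Centre of the cover's left hole, 23 mm diameter, 14 mm deep, at its top face; moves with the cover.
- cover_right_hole (a point): The same for the cover's right hole.
- stand: Fixed block of pale wood, 70 (its x) x 150 (its y) x 70 mm high, with two 24 mm holes through it at y = +40 and -40 mm; origin at the centre of its underside. Pin and screw stand in it, either way round, tips down.
- drift_pin: Loose steel pin, 111 mm, 0.22 kg, collar on the stand. Origin on its axis at the collar's underside, z up to the handle. Above: collar 34 mm diameter, 6 mm thick; red handle 22 mm diameter, from 6 to 51 mm. Below: shank 21.5 mm diameter to -26 mm, then a taper to a 6 mm tip at -60 mm. Put down on a housing hole axis, its tip clears the cover's edge and the taper pushes the cover into line.
- cap_screw: Loose black cap screw, 0.2 kg, standing upright with its head on the stand; smooth fit, not to be turned. Origin on its axis at the underside of the head, z up. Head: round, 30 mm diameter, 20 mm high; shank 20 mm diameter, 52 mm long, its last 5 mm tapered to 15 mm.
- tape_measure: Yellow tape measure, 32 x 84 x 62 mm, a bystander; origin at the centre of its underside.
- oil_bottle: White bottle with a green label, 61 mm wide, 197 mm tall, a bystander; origin at the centre of its underside.
- electrical_tape: Black roll of tape, 62 mm diameter, 19 mm high, lying flat beyond the stand (not the one fixed near the wrenches), a bystander; origin at the centre of its underside.
Not all that is in view belongs to the job. Of the things that look like the drift_pin, the largest one is meant.

How it is judged:
By the outcome, as a careful person would: the job done as asked, in the order asked, and still so for the second after the job is handed in, with the robot touching nothing.
It also fails if it takes over 59 s, if anything falls off the work surface, if the arm or the gripper's body presses on something with over 40 N, if the wrist force passes 120 N, or if a joint passes its speed limit or range.

## Robot

A 6-joint arm with a two-finger parallel gripper is mounted at the origin on a cart in front of the work surface, level with it; the furniture and walls round the work are solid. World frame = base frame: x ahead of the robot, y to its left, z up, the work surface at z = 0. Lengths are in m, angles in degrees, forces in N, time in s.
With the tool pointing down it reaches from about 0.3 to 0.75 m from the base axis. Payload 8.5 kg.
Tool frame: the origin (TCP) lies at the very end of the fingers, on their centre line; the grasp point (between the pads) lies 19 mm behind it (env.hold_point_z is the distance from the TCP to the grasp point, in m); z points along the fingers, y is the line along which they close (so a half turn about z gives the same grasp; the last joint's range is limited). The gripper opens to 85 mm and grips with 20 to 120 N. Pads are 22 mm wide; open, the fingers measure 114 mm over their backs; the gripper's body (76 mm by 85 mm) begins 54 mm behind the grasp point. The pads swing forward as they close: fully open they stand 13 mm farther back than shut.
Start: joints at [63.18, 21.807, 74.336, -0, 83.858, -12.336], TCP at [0.138, 0.533, 0.231] pointing down, gripper open.
Joint ranges: [-178.18, 178.18], [-50.72, 133.34], [12.68, 142.11], [-81.47, 261.47], [9.98, 163.14], [-165.26, 165.26]. Speed limits (degrees/s): [136.94, 136.94, 180, 180, 180, 180].

## Interface

Orientations are given as a 3x3 rotation matrix whose columns are the frame's x, y, z axes.
In Python, from rig import env, optics gives the robot as it stands.
- The arm moves only by the shell command python3 -m jog 'ROWS' [OPENING] [FORCE]. ROWS is JSON, a list of rows, each an object with "linear": the shift along the tool's x, y, z in units of 40 mm (1.0 is 40 mm), a list of three; "roll": the turn about the tool's z in units of 5 degrees (1.0 is 5 degrees). A call has 1 to 12 rows; each row shifts and turns the commanded pose from where the row before left it, along the tool's axes as they then stand; what a row does not reach is not made up. A row lasts 1/12 s, in which the tool goes at most 41.7 mm and 7.16 degrees, less where a joint would pass 70% of its speed; a pose out of reach is approached as far as the arm can. A call is refused whole if a number of a shift passes 1 or a number of a turn 1, either way. A call with a gripper value outside its range is refused whole. OPENING is the opening, from -1 (shut) to 1 (fully open), set as the call begins (- or left out, the last holds). The fingers move at their own pace and stop on an object; FORCE is the grip in N (left out, the last holds). Time passes only in rows, so rows that do not move let the fingers close. It gives the time, the measured TCP pose, the force, the opening and the grip force at its end, in the units of the state.
- env.observe(): the state, without advancing time (a new reading comes with each control period).
- optics.get_image(name): name is "side" or "top" or "wrist"; returns the picture (480x640x3 uint8, red, green, blue); there is no depth.
- optics.calibration(name): a dict with "fov_y" (degrees; the focal length in pixels is half the picture's height over the tangent of half this angle, whatever the lens; pixels are square), "cx", "cy" (the principal point, pixels), "D" ([k1, k2, p1, p2, k3] as OpenCV has them; the pictures are not rectified), "T" (4x4, takes a point from camera to world coordinates). Camera axes: x right, y down, z forward; pixel columns grow to the right and rows downward; lengths in m; the calibration is good to about 2 mm. A picture is of the moment at which its call begins: read the wrist's pose just before it. calibration takes no time and is no camera call; for the wrist camera it gives the pose at the moment of the call.
- env.close_job(): hands the job in; it is judged then, once.
The state is a dict: "time_s": time; "q": joint angles; "qvel": joint speeds; "joint_efforts": joint torques, N m; "position": TCP position; "tool_rot": TCP orientation; "ft_force": force on the tool from outside, world axes, zero at the start; "wrist_torque": the same for the moment, N m; "grip_width": finger opening in m; "gripper_force": force on a finger pad.
Only numpy, scipy, OpenCV 4.12 (cv2) and the standard library are available. Lean on these libraries where they do the work, as an engineer would, in place of code of your own. Each camera call takes 0.05 s, during which the arm holds its last target. There are 200 camera calls.

## Working session

There is one attempt and no reset: what is moved stays moved. The work goes in short steps, Python scripts to look and compute and a shell command to move; the robot and the scene stay as the last step left them, time stands still between calls to the robot, and variables do not carry over. Pictures are saved under pics/ and viewed, at most 11 in all, crops included, and the job is handed in when it is done.

```bash
mkdir -p pics; ls; python3 - <<'E'
from rig import env, optics
import cv2
for n in("top","side"):
    im=optics.get_image(n); cv2.imwrite(f"pics/{n}0.png",im[:,:,::-1])
    c=optics.calibration(n); print(n,c["fov_y"],c["cx"],c["cy"],c["D"],c["T"])
s=env.observe(); print(s["time_s"],s["position"],s["tool_rot"],s["grip_width"],env.hold_point_z)
E
```

```text
pics
top 55.6484087077778 316.55354315945203 230.65971402602656 [-0.00282494  0.          0.          0.          0.        ] [[-0.27175468 -0.88306396  0.38255383  0.15753632]
 [-0.96236242  0.2505255  -0.10533538  0.08088125]
 [-0.00282161 -0.39678081 -0.91790905  1.13913616]
 [ 0.          0.          0.          1.        ]]
side 48.97873584714607 324.54975992597366 240.67907676593197 [-0.03874867  0.          0.          0.          0.        ] [[ 0.9838713  -0.08078338  0.15959736  0.39001305]
 [-0.17871531 -0.4059028   0.89627214 -1.13110133]
 [-0.00762288 -0.91033893 -0.41379334  0.57058708]
 [ 0.          0.          0.          1.        ]]
0.1 [0.13744699 0.53229011 0.2307839 ] [[-9.68207411e-01  2.50148038e-01 -6.06744160e-04]
 [ 2.50148590e-01  9.68206793e-01 -1.13534325e-03]
 [ 3.03449931e-04 -1.25102394e-03 -9.99999171e-01]] 0.0856574776030527 0.0187
```

View pics/top0.png

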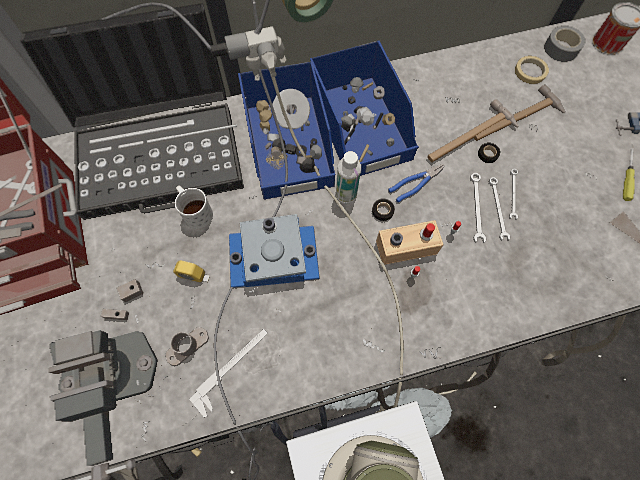

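View pics/side0.png

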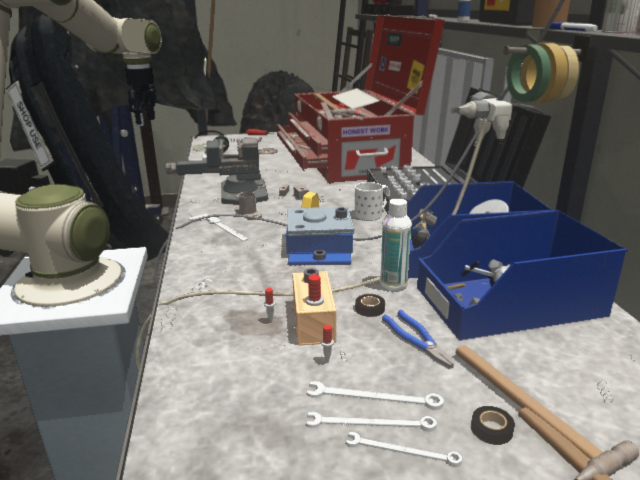

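The red-handled candidates in the top view are the one in the stand at (429,230) and two small ones on the bench at (456,226) and (416,271). The one in the stand is the largest and is the one described. Next I'll confirm that in a crop and measure.

```bash
cat > h.py <<'E'
from rig import env, optics
import cv2, numpy as np
def K(c):
    f=240/np.tan(np.radians(c["fov_y"]/2)); return np.array([[f,0,c["cx"]],[0,f,c["cy"]],[0,0,1.]])
def ray(c,uv,z):
    p=cv2.undistortPoints(np.array(uv,float).reshape(-1,1,2),K(c),np.array(c["D"]))[:,0]
    T=np.array(c["T"]); d=np.c_[p,np.ones(len(p))]@T[:3,:3].T
    z=np.broadcast_to(z,len(p)); return T[:3,3]+d*((z-T[2,3])/d[:,2])[:,None]
def proj(c,P):
    T=np.linalg.inv(np.array(c["T"])); 
    return cv2.projectPoints(np.array(P,float).reshape(-1,1,3),cv2.Rodrigues(T[:3,:3])[0],T[:3,3],K(c),np.array(c["D"]))[0][:,0]
E
python3 - <<'E'
from h import *
t=cv2.imread("pics/top0.png")
a=cv2.resize(t[200:300,220:330],None,fx=4,fy=4,interpolation=3)[:, :400]
b=cv2.resize(t[200:300,370:470],None,fx=4,fy=4,interpolation=3)
cv2.imwrite("pics/crop0.png",np.hstack([a,b]))
c=optics.calibration("top")
for n,uv,z in [("pivot",(268.5,223),.098),("boss",(272,250),.089),("hL",(254,267),.076),("hR",(295,262),.076),("screw",(397,238),.09),("pin",(429,229),.121),("tape",(383,209),.019)]:
    print(n,ray(c,[uv],z)[0].round(4))
E
```

```text
pivot [0.6446 0.0719 0.098 ]
boss [0.5751 0.0804 0.089 ]
hL [0.5488 0.1336 0.076 ]
hR [0.5339 0.0331 0.076 ]
screw [ 0.5208 -0.2272  0.09  ]
pin [ 0.5112 -0.3013  0.121 ]
tape [ 0.6369 -0.2403  0.019 ]
```

View pics/crop0.png

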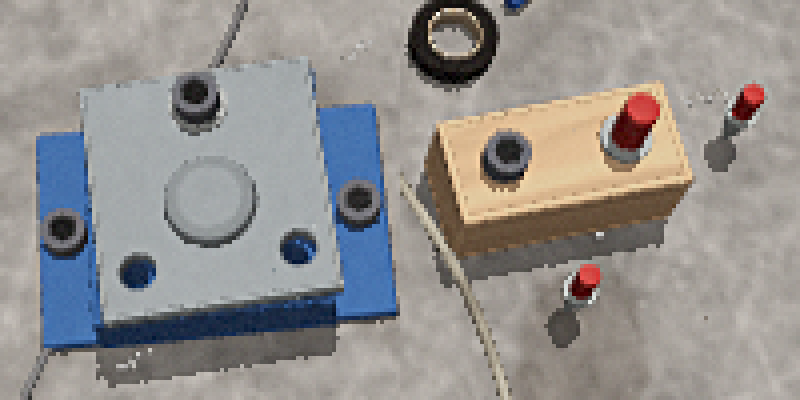

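The crop confirms the drift pin: the large red handle with a collar on the stand (crop 635,110), while the other two are about half its size. The screw is at crop (505,155). The cover holes are visible at crop (137,270) and (298,246), with the pivot screw at (195,95). I'll go above the housing for a close view.

```bash
python3 -m jog '[{"linear":[0,0,-1],"roll":0},{"linear":[0,0,-1],"roll":0},{"linear":[-0.6,-0.5,0],"roll":0},{"linear":[-0.78,-0.63,0],"roll":0},{"linear":[-0.78,-0.63,0],"roll":0},{"linear":[-0.78,-0.63,0],"roll":0},{"linear":[-0.78,-0.63,0],"roll":0},{"linear":[-0.78,-0.63,0],"roll":0},{"linear":[-0.78,-0.63,0],"roll":0},{"linear":[-0.78,-0.63,0],"roll":0},{"linear":[-0.78,-0.63,0],"roll":0},{"linear":[-0.78,-0.63,0],"roll":0}]' 1 60
python3 -m jog '[{"linear":[-0.78,-0.63,0],"roll":0},{"linear":[-0.78,-0.63,0],"roll":0},{"linear":[-0.78,-0.63,0],"roll":0},{"linear":[-0.78,-0.63,0],"roll":0},{"linear":[0,0,0],"roll":0},{"linear":[0,0,0],"roll":0},{"linear":[0,0,0],"roll":0}]'
python3 - <<'E'
from h import *
c=optics.calibration("wrist"); im=optics.get_image("wrist"); cv2.imwrite("pics/w1.png",im[:,:,::-1])
np.save("w1.npy",c,allow_pickle=True); print(c); s=env.observe(); print(s["q"],s["position"],s["tool_rot"])
P=[(.5488,.1336,.076),(.5339,.0331,.076),(.6446,.0719,.098)]; print(proj(c,P))
E
```

```text
time_s: 1.1
position: [0.3715, 0.2155, 0.3112]
tool_rot: [[-0.968, 0.25, -0.0], [0.25, 0.968, -0.0], [0.0, -0.0, -1.0]]
ft_force: [0.7, 1.0, 0.5]
grip_width: 0.0853
gripper_force: 0.0
time_s: 1.68
position: [0.4662, 0.0887, 0.311]
tool_rot: [[-0.968, 0.25, -0.001], [0.25, 0.968, 0.0], [0.001, 0.0, -1.0]]
ft_force: [-0.2, -0.3, 0.5]
grip_width: 0.0854
gripper_force: 0.0
{'fov_y': 69.6709637279513, 'cx': 318.09891556331746, 'cy': 241.5827734561184, 'D': array([-0.02089808,  0.        ,  0.        ,  0.        ,  0.        ]), 'T': array([[ 0.25133172,  0.91631233,  0.3117757 ,  0.38547736],
       [ 0.96790032, -0.23832015, -0.07982777,  0.1099203 ],
       [ 0.00115526,  0.32183105, -0.94679641,  0.45465023],
       [ 0.        ,  0.        ,  0.        ,  1.        ]])}
[-3.50492887e+00  1.12630795e+01  7.63137731e+01  1.28834224e-02
  9.24511686e+01 -7.90708142e+01] [0.46594555 0.08923946 0.31127955] [[-9.68437175e-01  2.49257321e-01 -4.74414187e-04]
 [ 2.49257225e-01  9.68437283e-01  2.54130769e-04]
 [ 5.22784341e-04  1.27858521e-04 -9.99999855e-01]]
[[371.82814272 260.31543198]
 [286.64613513 268.80650293]
 [340.8885897  349.12046419]]
```

View pics/w1.png

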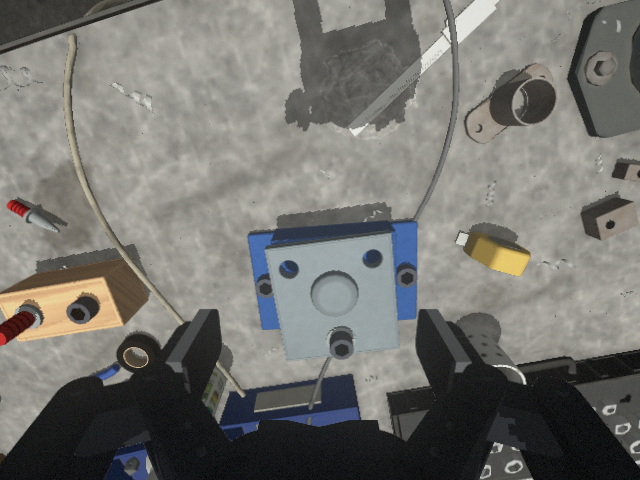

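w1 shows the cover holes at (289,269) and (372,258), boss (334,293), pivot head (342,343), foot screws (264,287) and (406,277). The projected top-view estimates agree to 1–2 px. I'll take a closer look.

```bash
python3 -m jog '[{"linear":[-0.25,0,0.7],"roll":0},{"linear":[-0.25,0,0.6],"roll":0},{"linear":[-0.25,0,0.6],"roll":0},{"linear":[-0.25,0,0.6],"roll":0},{"linear":[0,0,0],"roll":0},{"linear":[0,0,0],"roll":0},{"linear":[0,0,0],"roll":0}]'
python3 - <<'E'
from h import *
c=optics.calibration("wrist"); im=optics.get_image("wrist"); cv2.imwrite("pics/w2.png",im[:,:,::-1])
np.save("w2.npy",c,allow_pickle=True)
P=[(.5488,.1336,.076),(.5339,.0331,.076),(.6446,.0719,.098)]; print(proj(c,P))
cv2.imwrite("pics/w2c.png",cv2.resize(im[160:400,190:510,::-1],None,fx=2.5,fy=2.5,interpolation=2))
E
```

```text
time_s: 2.32
position: [0.5051, 0.0793, 0.2129]
tool_rot: [[-0.969, 0.249, 0.002], [0.249, 0.969, -0.0], [-0.002, 0.0, -1.0]]
ft_force: [0.9, -1.0, 0.4]
grip_width: 0.0852
gripper_force: 0.0
[[389.91024831 259.24766172]
 [275.00236088 270.53223809]
 [347.5899897  377.47758864]]
```

View pics/w2c.png

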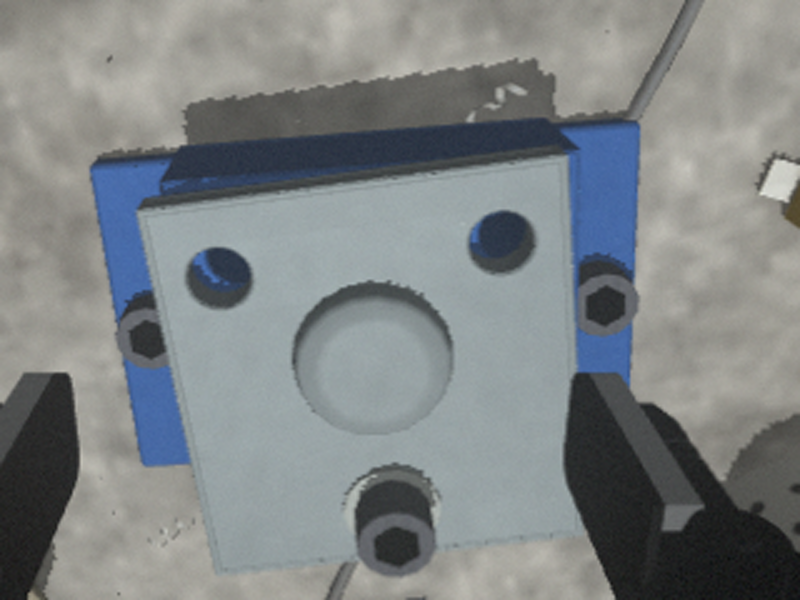

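w2 crop (scale 2.5, offset 190,160): cover holes at (220,277) and (502,242), pivot head (396,544), foot corners (92,163), (640,122) and (143,466), cover corners (138,210), (567,154) and (218,573). I'll fit the housing pose and the cover turn to these.

```bash
cat > fit.py <<'E'
from h import *
from scipy.optimize import least_squares
def R(a): return np.array([[np.cos(a),-np.sin(a)],[np.sin(a),np.cos(a)]])
def model(p):
    x,y,a,t=p
    H=lambda q,z: np.r_[R(a)@np.array(q)+[x,y],z]
    pv=np.array([.055,0]); C=lambda q,z: H(pv+R(t)@(np.array(q)-pv),z)
    return [C((-.05,-.05),.076),C((-.05,.05),.076),H((.055,0),.098),H((-.075,-.115),.012),H((-.075,.115),.012),H((.075,-.115),.012),
      C((-.079,-.074),.076),C((-.079,.074),.076),C((.079,-.074),.076)]
px=np.array([(220,277),(502,242),(396,544),(92,163),(640,122),(143,466),(138,210),(567,154),(218,573)])/2.5+[190-.3,160-.3]
c=np.load("w2.npy",allow_pickle=True).item()
r=least_squares(lambda p:(proj(c,model(p))-px).ravel(),[.585,.078,-.19,.04],loss="soft_l1")
p=r.x; print("w2",p.round(4)); print((proj(c,model(p))-px).round(1).tolist())
x,y,a,t=p
for q in((-.05,.05),(-.05,-.05)): print("hole",(R(a)@np.array(q)+[x,y]).round(4))
# other cameras: top & w1, cover holes+pivot only shift
c1=np.load("w1.npy",allow_pickle=True).item(); print("w1",proj(c1,model(p)[:3]).round(1).tolist(),"seen 289,269 372,258 342,343")
print("top",proj(optics.calibration("top"),model(p)[:3]).round(1).tolist(),"seen 294.5,262 254.3,267.5 268.5,223.5")
print("coverholes",[m.round(4) for m in model(p)[:2]])
E
python3 fit.py
```

```text
w2 [ 0.5906  0.0825 -0.1764  0.0595]
[[0.1, 0.2], [0.2, -0.1], [0.6, 0.1], [-1.3, 0.0], [1.8, -0.0], [-0.9, 0.5], [-0.4, -0.2], [0.3, -0.3], [-0.3, 0.6]]
hole [0.5502 0.1405]
hole [0.5326 0.0421]
w1 [[288.7, 268.9], [372.4, 258.2], [341.7, 349.1]] seen 289,269 372,258 342,343
top [[294.0, 262.0], [253.8, 268.1], [268.1, 223.0]] seen 294.5,262 254.3,267.5 268.5,223.5
coverholes [array([0.5346, 0.0355, 0.076 ]), array([0.5463, 0.1348, 0.076 ])]
```

```bash
python3 -m jog '[{"linear":[-0.1,-0.5,0],"roll":0},{"linear":[-0.22,-0.92,0],"roll":0},{"linear":[-0.22,-0.92,0],"roll":0},{"linear":[-0.22,-0.92,0],"roll":0},{"linear":[-0.22,-0.92,0],"roll":0},{"linear":[-0.22,-0.92,0],"roll":0},{"linear":[-0.22,-0.92,0],"roll":0},{"linear":[-0.22,-0.92,0],"roll":0},{"linear":[-0.22,-0.92,0],"roll":0},{"linear":[-0.1,-0.4,0],"roll":0},{"linear":[0,0,0],"roll":0},{"linear":[0,0,0],"roll":0}]'
python3 -m jog '[{"linear":[0,0,0],"roll":0},{"linear":[0,0,0],"roll":0}]' >/dev/null
python3 - <<'E'
from h import *
c=optics.calibration("wrist"); im=optics.get_image("wrist"); cv2.imwrite("pics/w3.png",im[:,:,::-1])
np.save("w3.npy",c,allow_pickle=True); s=env.observe(); print(s["position"])
P=[(.5208,-.2272,.09),(.5112,-.3013,.121)]; print(proj(c,P))
cv2.imwrite("pics/w3c.png",cv2.resize(im[160:400,190:510,::-1],None,fx=2.5,fy=2.5,interpolation=2))
E
```

```text
time_s: 3.37
position: [0.4985, -0.2609, 0.2122]
tool_rot: [[-0.968, 0.251, 0.001], [0.251, 0.968, -0.0], [-0.001, -0.0, -1.0]]
ft_force: [0.1, -0.4, -0.1]
grip_width: 0.0852
gripper_force: 0.0
[ 0.49880983 -0.25956133  0.21188715]
[[362.27840978 248.75675091]
 [267.09638028 274.70094504]]
```

View pics/w3c.png

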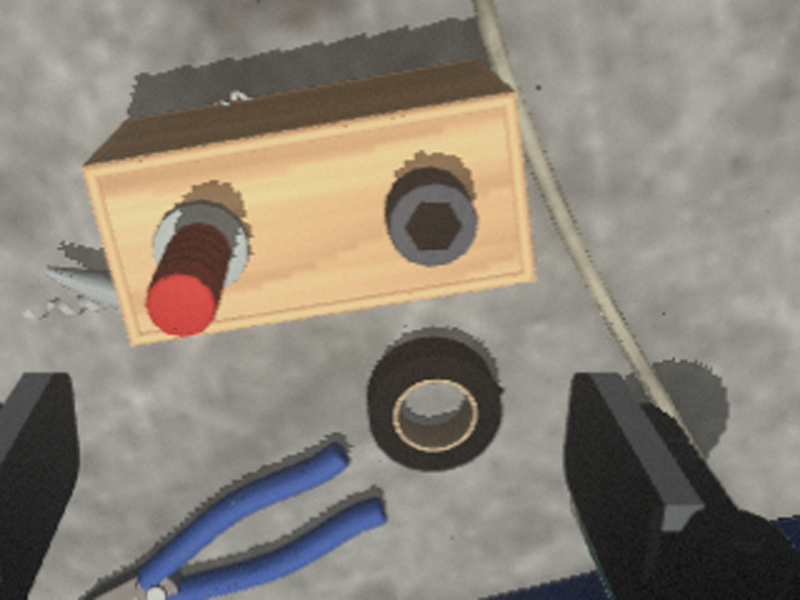

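w3 crop: pin handle top (181,304), screw head top (431,224), stand corners (84,165), (515,92), (536,281), (133,345).

```bash
python3 - <<'E'
from h import *
c=np.load("w3.npy",allow_pickle=True).item()
px=np.array([(181,304),(431,224),(84,165),(515,92),(536,281),(133,345)])/2.5+[189.7,159.7]
P=ray(c,px,[.121,.09,.07,.07,.07,.07]); print(P.round(4), np.linalg.norm(P[0]-P[1]+[0,0,-.031]))
C=P[2:].mean(0); d=(P[3]+P[4]-P[2]-P[5]); d/=np.linalg.norm(d); print("stand",C,d, C+.04*d,C-.04*d)
s=env.observe(); R=np.array(s["tool_rot"])
for n,g in(("pin",[*P[0][:2],.095-.0187]),("pinstand",[*(C-.04*d)[:2],.08])): print(n,(R.T@(np.array(g)-s["position"])/.04).round(2))
E
```

```text
[[ 0.5154 -0.3065  0.121 ]
 [ 0.5212 -0.2274  0.09  ]
 [ 0.4779 -0.338   0.07  ]
 [ 0.4899 -0.1894  0.07  ]
 [ 0.56   -0.1944  0.07  ]
 [ 0.5482 -0.3437  0.07  ]] 0.0792952928647653
stand [ 0.51901716 -0.26636301  0.07      ] [0.07949533 0.99683524 0.        ] [ 0.52219697 -0.2264896   0.07      ] [ 0.51583734 -0.30623642  0.07      ]
pin [-0.69 -1.03  3.39]
pinstand [-0.7  -1.02  3.3 ]
```

```bash
python3 -m jog '[{"linear":[-0.35,-0.5,0],"roll":0},{"linear":[-0.34,-0.52,0],"roll":0},{"linear":[0,0,0.6],"roll":0},{"linear":[0,0,0.8],"roll":0},{"linear":[0,0,0.8],"roll":0},{"linear":[0,0,0.6],"roll":0},{"linear":[0,0,0.4],"roll":0},{"linear":[0,0,0],"roll":0},{"linear":[0,0,0],"roll":0},{"linear":[0,0,0],"roll":0}]'
python3 -m jog '[{"linear":[0,0,0],"roll":0},{"linear":[0,0,0],"roll":0},{"linear":[0,0,0],"roll":0},{"linear":[0,0,0],"roll":0},{"linear":[0,0,0],"roll":0},{"linear":[0,0,0],"roll":0},{"linear":[0,0,0],"roll":0},{"linear":[0,0,0],"roll":0}]' -1 80
```

```text
time_s: 4.42
position: [0.5158, -0.3074, 0.0849]
tool_rot: [[-0.968, 0.249, 0.002], [0.249, 0.968, -0.002], [-0.002, -0.001, -1.0]]
ft_force: [-0.5, 0.0, 0.2]
grip_width: 0.085
gripper_force: 0.0
time_s: 5.08
position: [0.5152, -0.3075, 0.0838]
tool_rot: [[-0.968, 0.25, 0.0], [0.25, 0.968, -0.0], [-0.001, -0.0, -1.0]]
ft_force: [-1.8, 1.1, 5.1]
grip_width: 0.0206
gripper_force: 78.0
```

```bash
python3 -m jog '[{"linear":[0,0,-0.3],"roll":0},{"linear":[0,0,-0.6],"roll":0},{"linear":[0,0,-0.8],"roll":0},{"linear":[0,0,-0.8],"roll":0},{"linear":[0,0,-0.8],"roll":0},{"linear":[0,0,-0.5],"roll":0},{"linear":[0,0,0],"roll":0},{"linear":[0,0,0],"roll":0}]'
python3 - <<'E'
from h import *
c=optics.calibration("top"); print(ray(c,[(347,157),(352,178)],[.197,.15]))
c=optics.calibration("wrist"); im=optics.get_image("wrist"); cv2.imwrite("pics/w4.png",im[:,:,::-1])
p=np.array(env.observe()["position"]); print(p)
cv2.imwrite("pics/w4c.png",cv2.resize(im[200:440,160:480,::-1],None,fx=2.5,fy=2.5,interpolation=2))
print((proj(c,[p+[0,0,-.073],p+[0,0,-.014]])-[160,200])*2.5)
E
```

```text
time_s: 5.75
position: [0.515, -0.3074, 0.235]
tool_rot: [[-0.968, 0.25, 0.0], [0.25, 0.968, -0.0], [-0.0, -0.0, -1.0]]
ft_force: [0.2, 0.5, -2.7]
grip_width: 0.0202
gripper_force: 78.4
[[ 0.71743268 -0.15123748  0.197     ]
 [ 0.68334617 -0.15656352  0.15      ]]
[ 0.51465696 -0.30709915  0.23366294]
[[394.36004869 134.88700349]
 [394.33776289 237.29685287]]
```

View pics/w4c.png

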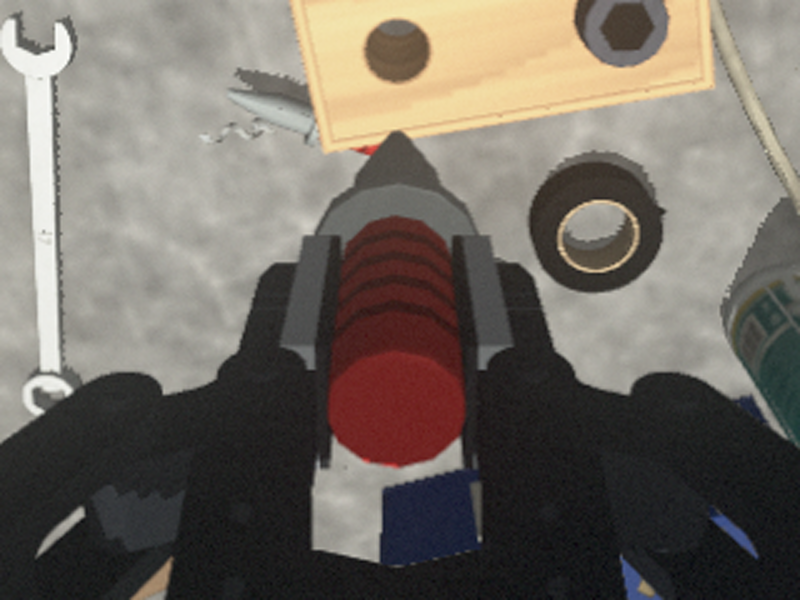

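w4 shows the pin straight in the fingers: tip at crop (399,133), handle top (397,408), finger midline about 398 against 394 predicted. So the wrist camera reads about 1.2 mm too far in +y. That matches the grasp, where the TCP read -0.3075 and the pin measured -0.3065. I'll correct the hole by this amount and hover over it.

```bash
python3 -m jog '[{"linear":[0.1,0.5,0],"roll":0},{"linear":[0.16,0.88,0],"roll":0},{"linear":[0.16,0.88,0],"roll":0},{"linear":[0.16,0.88,0],"roll":0},{"linear":[0.16,0.88,0],"roll":0},{"linear":[0.16,0.88,0],"roll":0},{"linear":[0.16,0.88,0],"roll":0},{"linear":[0.16,0.88,0],"roll":0},{"linear":[0.16,0.88,0],"roll":0},{"linear":[0.16,0.88,0],"roll":0},{"linear":[0.16,0.88,0],"roll":0},{"linear":[0.16,0.88,0],"roll":0}]'
python3 -m jog '[{"linear":[0.1,0.5,0],"roll":0},{"linear":[0.1,0.32,0],"roll":0},{"linear":[0,0,0.4],"roll":0},{"linear":[0,0,0.6],"roll":0},{"linear":[0,0,0.4],"roll":0},{"linear":[0,0,0],"roll":0},{"linear":[0,0,0],"roll":0},{"linear":[0,0,0],"roll":0},{"linear":[0,0,0],"roll":0}]'
python3 - <<'E'
from h import *
c=optics.calibration("wrist"); im=optics.get_image("wrist"); cv2.imwrite("pics/w5.png",im[:,:,::-1])
s=env.observe();p=np.array(s["position"]); print(p,s["ft_force"])
cv2.imwrite("pics/w5c.png",cv2.resize(im[200:440,160:480,::-1],None,fx=2.5,fy=2.5,interpolation=2))
f=lambda P:((proj(c,P)-[159.7,199.7])*2.5).round(0).tolist()
print("tip,handletop",f([p+[0,0,-.074],p+[0,0,.037]]))
th=np.linspace(0,2*np.pi,8,False)
print("coverhole rim",f([np.array([.5463+.0115*np.cos(a),.1348+.0115*np.sin(a),.076]) for a in th]))
E
```

```text
time_s: 6.8
position: [0.544, 0.1072, 0.233]
tool_rot: [[-0.968, 0.25, -0.004], [0.25, 0.968, 0.0], [0.004, -0.001, -1.0]]
ft_force: [0.1, 0.2, -1.8]
grip_width: 0.0203
gripper_force: 78.5
time_s: 7.55
position: [0.5458, 0.139, 0.1803]
tool_rot: [[-0.968, 0.251, 0.002], [0.251, 0.968, 0.0], [-0.002, 0.0, -1.0]]
ft_force: [-0.3, 0.3, -0.6]
grip_width: 0.02
gripper_force: 78.6
[0.54578075 0.13901815 0.18031853] [ 0.2592309  -0.34071566 -2.08114127]
tip,handletop [[394.0, 137.0], [394.0, 406.0]]
coverhole rim [[391.0, 140.0], [414.0, 124.0], [418.0, 97.0], [401.0, 75.0], [372.0, 71.0], [348.0, 88.0], [345.0, 115.0], [363.0, 136.0]]
```

View pics/w5c.png

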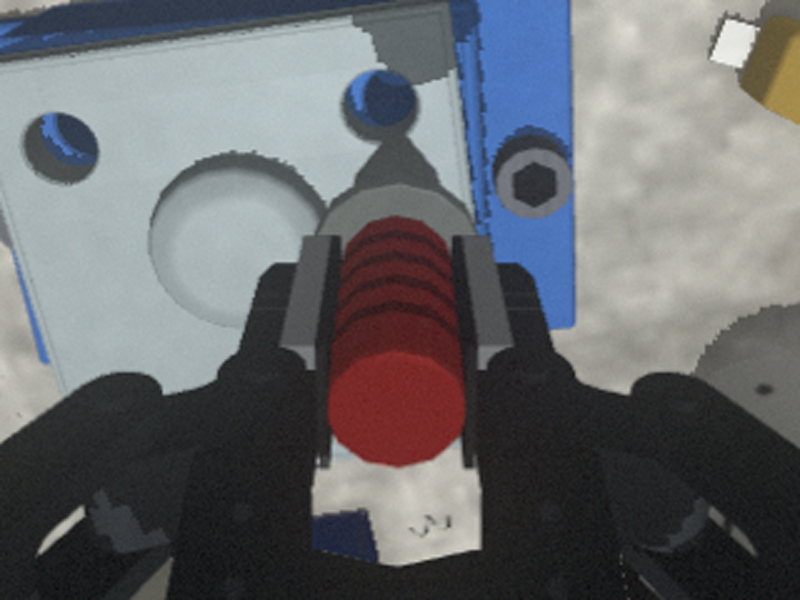

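Tip at (399,136) and handle top are as predicted apart from the known bias. The cover hole rim is seen at (381,105) against (382,106) predicted, so the estimate holds. TCP is 4 mm short in x, so I'll correct that and go down in stages.

```bash
python3 -m jog '[{"linear":[-0.09,0.02,0],"roll":0},{"linear":[0,0,0],"roll":0},{"linear":[0,0,0.3],"roll":0},{"linear":[0,0,0.3],"roll":0},{"linear":[0,0,0.2],"roll":0},{"linear":[0,0,0.1],"roll":0},{"linear":[0,0,0.1],"roll":0},{"linear":[0,0,0],"roll":0},{"linear":[0,0,0],"roll":0}]'
python3 -c "
from rig import env; s=env.observe(); print(s['position'],s['ft_force'],s['wrist_torque'])"
```

```text
time_s: 8.35
position: [0.5492, 0.1391, 0.1396]
tool_rot: [[-0.968, 0.25, 0.0], [0.25, 0.968, 0.0], [-0.0, 0.0, -1.0]]
ft_force: [-0.0, -0.5, -2.6]
grip_width: 0.0203
gripper_force: 78.6
[0.54922997 0.13909926 0.13962854] [-0.02972988 -0.45725092 -2.64093734] [-0.01145894 -0.01436608 -0.0214578 ]
```

Tip is inside the cover hole without contact. Going deeper in small rows.

```bash
python3 -m jog '[{"linear":[0,0,0.1],"roll":0},{"linear":[0,0,0.1],"roll":0},{"linear":[0,0,0.1],"roll":0},{"linear":[0,0,0.1],"roll":0},{"linear":[0,0,0],"roll":0}]'
python3 -m jog '[{"linear":[0,0,0.1],"roll":0},{"linear":[0,0,0.1],"roll":0},{"linear":[0,0,0],"roll":0}]'
```

```text
time_s: 8.77
position: [0.5487, 0.1388, 0.1223]
tool_rot: [[-0.968, 0.25, -0.001], [0.25, 0.968, -0.0], [0.001, -0.001, -1.0]]
ft_force: [-1.0, -1.8, -3.8]
grip_width: 0.0201
gripper_force: 78.5
time_s: 9.02
position: [0.5488, 0.139, 0.1144]
tool_rot: [[-0.968, 0.25, -0.001], [0.25, 0.968, -0.0], [0.001, -0.0, -1.0]]
ft_force: [-0.1, -1.7, -2.9]
grip_width: 0.0202
gripper_force: 78.5
```

```bash
python3 -m jog '[{"linear":[0,0,0.08],"roll":0},{"linear":[0,0,0.08],"roll":0},{"linear":[0,0,0],"roll":0}]'
python3 -m jog '[{"linear":[0,0,0.08],"roll":0},{"linear":[0,0,0.08],"roll":0},{"linear":[0,0,0],"roll":0}]'
```

```text
time_s: 9.27
position: [0.5489, 0.1391, 0.1082]
tool_rot: [[-0.968, 0.25, -0.001], [0.25, 0.968, 0.0], [0.001, -0.0, -1.0]]
ft_force: [-0.2, -2.5, -3.2]
grip_width: 0.02
gripper_force: 78.5
time_s: 9.52
position: [0.5489, 0.1392, 0.1018]
tool_rot: [[-0.968, 0.25, -0.001], [0.25, 0.968, 0.0], [0.001, 0.0, -1.0]]
ft_force: [-0.5, -1.3, -3.4]
grip_width: 0.0202
gripper_force: 78.5
```

```bash
python3 -m jog '[{"linear":[0,0,0.08],"roll":0},{"linear":[0,0,0.08],"roll":0},{"linear":[0,0,0],"roll":0}]'
python3 -m jog '[{"linear":[0,0,0.06],"roll":0},{"linear":[0,0,0.04],"roll":0},{"linear":[0,0,0],"roll":0}]'
```

```text
time_s: 9.77
position: [0.5489, 0.1392, 0.0954]
tool_rot: [[-0.968, 0.25, -0.001], [0.25, 0.968, 0.0], [0.001, 0.0, -1.0]]
ft_force: [0.1, -0.9, -2.3]
grip_width: 0.0204
gripper_force: 78.5
time_s: 10.02
position: [0.549, 0.1392, 0.0918]
tool_rot: [[-0.968, 0.25, -0.0], [0.25, 0.968, 0.0], [0.0, 0.0, -1.0]]
ft_force: [-0.8, -0.7, -2.9]
grip_width: 0.0203
gripper_force: 78.5
```

```bash
python3 -m jog '[{"linear":[0,0,0.04],"roll":0},{"linear":[0,0,0.03],"roll":0},{"linear":[0,0,0],"roll":0}]'
python3 -m jog '[{"linear":[0,0,0.025],"roll":0},{"linear":[0,0,0],"roll":0}]'
```

```text
time_s: 10.27
position: [0.5491, 0.1392, 0.0897]
tool_rot: [[-0.968, 0.25, 0.001], [0.25, 0.968, 0.0], [-0.001, 0.0, -1.0]]
ft_force: [-3.2, -0.3, 2.5]
grip_width: 0.0204
gripper_force: 79.4
time_s: 10.43
position: [0.5493, 0.1393, 0.0897]
tool_rot: [[-0.968, 0.25, 0.002], [0.25, 0.968, 0.0], [-0.002, 0.001, -1.0]]
ft_force: [-3.9, -0.1, 10.9]
grip_width: 0.0203
gripper_force: 80.2
```

Seated: the force rises to 11 N at TCP z 0.0897, the expected height. Releasing, then going up.

```bash
python3 -m jog '[{"linear":[0,0,0],"roll":0},{"linear":[0,0,0],"roll":0},{"linear":[0,0,0],"roll":0},{"linear":[0,0,0],"roll":0},{"linear":[0,0,0],"roll":0},{"linear":[0,0,0],"roll":0}]' 1
python3 -m jog '[{"linear":[0,0,-0.2],"roll":0},{"linear":[0,0,-0.6],"roll":0},{"linear":[0,0,-0.8],"roll":0},{"linear":[0,0,-0.8],"roll":0},{"linear":[0,0,-0.7],"roll":0},{"linear":[0,0,0],"roll":0},{"linear":[0,0,0],"roll":0},{"linear":[0,0,0],"roll":0}]'
python3 - <<'E'
from h import *
c=optics.calibration("wrist"); im=optics.get_image("wrist"); cv2.imwrite("pics/w6.png",im[:,:,::-1]); np.save("w6.npy",c,allow_pickle=True)
s=env.observe(); p=np.array(s["position"]); print(p,s["ft_force"])
cv2.imwrite("pics/w6c.png",cv2.resize(im[160:400,190:510,::-1],None,fx=2.5,fy=2.5,interpolation=2))
R=np.array(s["tool_rot"]); print("to screw",(R.T@(np.array([.5209,-.2286,p[2]])-p)/.04).round(2))
print(((proj(c,[(.549,.1392,.127),(.5316,.0408,.076)])-[189.7,159.7])*2.5).round())
E
```

```text
time_s: 10.93
position: [0.5491, 0.1391, 0.0882]
tool_rot: [[-0.968, 0.25, -0.0], [0.25, 0.968, 0.0], [0.0, 0.0, -1.0]]
ft_force: [1.3, 0.5, -0.2]
grip_width: 0.0853
gripper_force: 0.0
time_s: 11.6
position: [0.5486, 0.1391, 0.2119]
tool_rot: [[-0.968, 0.25, -0.001], [0.25, 0.968, -0.0], [0.001, -0.0, -1.0]]
ft_force: [0.9, 0.2, -0.3]
grip_width: 0.0855
gripper_force: 0.0
[0.54851199 0.13904055 0.2113668 ] [-0.38434749 -0.09353587 -0.51901949]
to screw [-1.63 -9.07  0.  ]
[[320. 225.]
 [ 29. 195.]]
```

View pics/w6c.png

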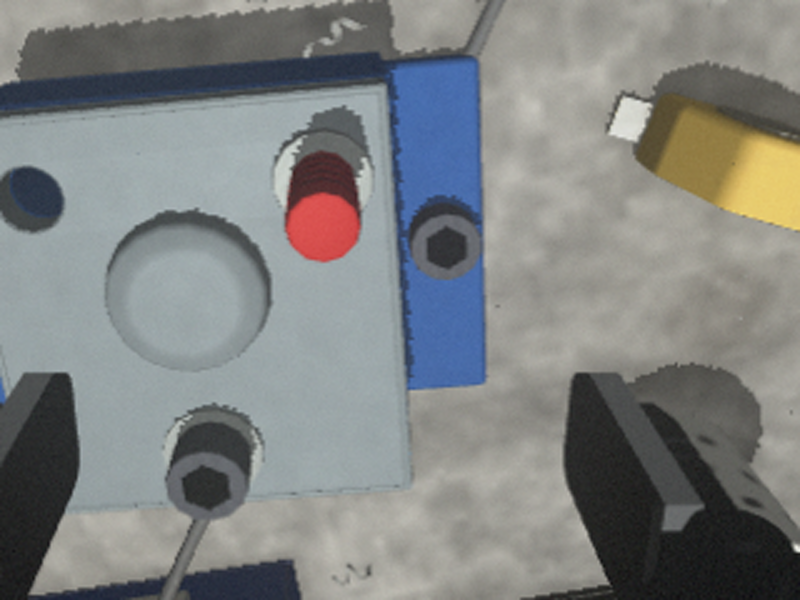

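w6: the collar lies flush and the handle top is at (323,225), where expected for a seated pin. The right cover hole is at (32,198), with its bore open and lined up, also where predicted. Now the screw.

```bash
python3 -m jog '[{"linear":[-0.1,-0.5,0],"roll":0},{"linear":[-0.16,-0.9,0],"roll":0},{"linear":[-0.16,-0.9,0],"roll":0},{"linear":[-0.16,-0.9,0],"roll":0},{"linear":[-0.16,-0.9,0],"roll":0},{"linear":[-0.16,-0.9,0],"roll":0},{"linear":[-0.16,-0.9,0],"roll":0},{"linear":[-0.16,-0.9,0],"roll":0},{"linear":[-0.16,-0.9,0],"roll":0},{"linear":[-0.16,-0.9,0],"roll":0},{"linear":[-0.09,-0.47,0],"roll":0},{"linear":[0,0,0],"roll":0}]'
python3 -m jog '[{"linear":[0,0,0.5],"roll":0},{"linear":[0,0,0.8],"roll":0},{"linear":[0,0,0.8],"roll":0},{"linear":[0,0,0.6],"roll":0},{"linear":[0,0,0.4],"roll":0},{"linear":[0,0,0],"roll":0},{"linear":[0,0,0],"roll":0},{"linear":[0,0,0],"roll":0}]'
```

```text
time_s: 12.65
position: [0.5205, -0.2321, 0.2106]
tool_rot: [[-0.967, 0.254, -0.002], [0.254, 0.967, 0.001], [0.002, 0.0, -1.0]]
ft_force: [-0.5, 0.5, 0.4]
grip_width: 0.0855
gripper_force: 0.0
time_s: 13.32
position: [0.5219, -0.2283, 0.0892]
tool_rot: [[-0.968, 0.25, 0.001], [0.25, 0.968, -0.001], [-0.001, -0.0, -1.0]]
ft_force: [0.6, -0.6, 0.7]
grip_width: 0.0854
gripper_force: 0.0
```

```bash
python3 -m jog '[{"linear":[0.02,0,0.2],"roll":0},{"linear":[0,0,0.13],"roll":0},{"linear":[0,0,0.09],"roll":0},{"linear":[0,0,0],"roll":0},{"linear":[0,0,0],"roll":0}]'
python3 -m jog '[{"linear":[0,0,0],"roll":0},{"linear":[0,0,0],"roll":0},{"linear":[0,0,0],"roll":0},{"linear":[0,0,0],"roll":0},{"linear":[0,0,0],"roll":0},{"linear":[0,0,0],"roll":0},{"linear":[0,0,0],"roll":0},{"linear":[0,0,0],"roll":0}]' -1 80
```

```text
time_s: 13.73
position: [0.5206, -0.2283, 0.0714]
tool_rot: [[-0.968, 0.25, -0.0], [0.25, 0.968, 0.0], [0.0, 0.0, -1.0]]
ft_force: [0.3, 0.2, -0.1]
grip_width: 0.0851
gripper_force: 0.0
time_s: 14.4
position: [0.5208, -0.2285, 0.0721]
tool_rot: [[-0.968, 0.25, 0.001], [0.25, 0.968, -0.001], [-0.001, -0.0, -1.0]]
ft_force: [-2.0, 0.8, 6.0]
grip_width: 0.0274
gripper_force: 78.7
```

```bash
python3 -m jog '[{"linear":[0,0,-0.2],"roll":0},{"linear":[0,0,-0.5],"roll":0},{"linear":[0,0,-0.7],"roll":0},{"linear":[0,0,-0.7],"roll":0},{"linear":[0,0,-0.7],"roll":0},{"linear":[0,0,-0.4],"roll":0},{"linear":[0,0,0],"roll":0}]'
python3 -m jog '[{"linear":[0.1,0.4,0],"roll":0},{"linear":[0.17,0.8,0],"roll":0},{"linear":[0.17,0.8,0],"roll":0},{"linear":[0.17,0.8,0],"roll":0},{"linear":[0.17,0.8,0],"roll":0},{"linear":[0.17,0.8,0],"roll":0},{"linear":[0.17,0.8,0],"roll":0},{"linear":[0.17,0.8,0],"roll":0},{"linear":[0.12,0.59,0],"roll":0},{"linear":[0,0,0],"roll":0},{"linear":[0,0,0],"roll":0},{"linear":[0,0,0],"roll":0}]'
python3 - <<'E'
from h import *
c=optics.calibration("wrist"); im=optics.get_image("wrist"); cv2.imwrite("pics/w7.png",im[:,:,::-1])
s=env.observe();p=np.array(s["position"]); print(p,s["ft_force"])
cv2.imwrite("pics/w7c.png",cv2.resize(im[160:400,160:480,::-1],None,fx=2.5,fy=2.5,interpolation=2))
f=lambda P:((proj(c,P)-[159.7,159.7])*2.5).round(0).tolist()
print("tip,headtop,hole,hole y",f([p+[0,0,-.054],p+[0,0,.018],(.5322,.0409,.076)]))
R=np.array(s["tool_rot"]); print((R.T@(np.array([.5322,.0409,p[2]])-p)/.04).round(3))
E
```

```text
time_s: 14.98
position: [0.5216, -0.2289, 0.2032]
tool_rot: [[-0.968, 0.25, 0.005], [0.25, 0.968, -0.004], [-0.006, -0.002, -1.0]]
ft_force: [-0.3, -0.3, -2.3]
grip_width: 0.0271
gripper_force: 79.0
time_s: 15.98
position: [0.5313, 0.0412, 0.1983]
tool_rot: [[-0.968, 0.25, -0.002], [0.25, 0.968, 0.0], [0.002, -0.0, -1.0]]
ft_force: [0.0, -1.2, -3.0]
grip_width: 0.0272
gripper_force: 79.2
[0.53151646 0.04072238 0.19860425] [ 0.09776052 -0.30052363 -2.20259477]
tip,headtop,hole,hole y [[393.0, 269.0], [391.0, 435.0], [394.0, 188.0]]
[-0.015  0.009 -0.   ]
```

View pics/w7c.png

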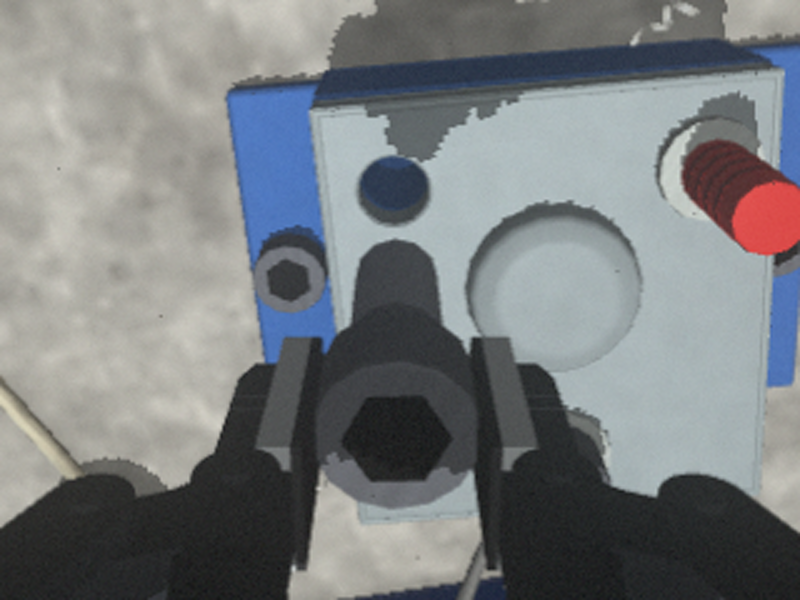

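w7: the screw is vertical in the grip (head 397,435; shank centred at 397). The hole is seen at (394,190), so I'll correct about 1 mm and descend.

```bash
python3 -m jog '[{"linear":[-0.035,-0.015,0.2],"roll":0},{"linear":[0,0,0.5],"roll":0},{"linear":[0,0,0.5],"roll":0},{"linear":[0,0,0.3],"roll":0},{"linear":[0,0,0.1],"roll":0},{"linear":[0,0,0],"roll":0},{"linear":[0,0,0],"roll":0},{"linear":[0,0,0],"roll":0}]'
python3 -m jog '[{"linear":[0,0,0.08],"roll":0},{"linear":[0,0,0.08],"roll":0},{"linear":[0,0,0.08],"roll":0},{"linear":[0,0,0],"roll":0},{"linear":[0,0,0],"roll":0}]'
```

```text
time_s: 16.7
position: [0.5337, 0.0398, 0.1363]
tool_rot: [[-0.968, 0.251, 0.002], [0.251, 0.968, -0.0], [-0.002, 0.0, -1.0]]
ft_force: [0.3, 0.1, -1.7]
grip_width: 0.0271
gripper_force: 79.3
time_s: 17.12
position: [0.5331, 0.0402, 0.1257]
tool_rot: [[-0.968, 0.25, -0.0], [0.25, 0.968, 0.0], [0.0, -0.0, -1.0]]
ft_force: [0.2, -0.0, -2.3]
grip_width: 0.0271
gripper_force: 79.3
```

```bash
python3 -m jog '[{"linear":[0,0,0.1],"roll":0},{"linear":[0,0,0.1],"roll":0},{"linear":[0,0,0.1],"roll":0},{"linear":[0,0,0],"roll":0}]'
python3 -m jog '[{"linear":[0,0,0.1],"roll":0},{"linear":[0,0,0.1],"roll":0},{"linear":[0,0,0.1],"roll":0},{"linear":[0,0,0],"roll":0}]'
```

```text
time_s: 17.45
position: [0.5327, 0.0401, 0.1129]
tool_rot: [[-0.968, 0.25, -0.002], [0.25, 0.968, 0.0], [0.002, -0.0, -1.0]]
ft_force: [-0.2, 0.3, -3.1]
grip_width: 0.0274
gripper_force: 79.3
time_s: 17.78
position: [0.5328, 0.0401, 0.101]
tool_rot: [[-0.968, 0.25, -0.002], [0.25, 0.968, 0.0], [0.002, -0.0, -1.0]]
ft_force: [0.2, -0.2, -0.8]
grip_width: 0.0273
gripper_force: 79.3
```

```bash
python3 -m jog '[{"linear":[0,0,0.1],"roll":0},{"linear":[0,0,0.1],"roll":0},{"linear":[0,0,0.1],"roll":0},{"linear":[0,0,0.1],"roll":0},{"linear":[0,0,0.06],"roll":0},{"linear":[0,0,0],"roll":0}]'
python3 -m jog '[{"linear":[0,0,0.05],"roll":0},{"linear":[0,0,0.04],"roll":0},{"linear":[0,0,0],"roll":0}]'
```

```text
time_s: 18.28
position: [0.5329, 0.0401, 0.0829]
tool_rot: [[-0.968, 0.25, -0.001], [0.25, 0.968, 0.0], [0.001, -0.0, -1.0]]
ft_force: [0.2, -0.9, -2.0]
grip_width: 0.0273
gripper_force: 79.3
time_s: 18.53
position: [0.5331, 0.0401, 0.0797]
tool_rot: [[-0.968, 0.25, -0.0], [0.25, 0.968, 0.0], [0.0, -0.0, -1.0]]
ft_force: [-0.4, 0.0, -2.0]
grip_width: 0.0272
gripper_force: 79.3
```

```bash
python3 -m jog '[{"linear":[0,0,0.025],"roll":0},{"linear":[0,0,0.02],"roll":0},{"linear":[0,0,0],"roll":0}]'
```

```text
time_s: 18.78
position: [0.5332, 0.0401, 0.0781]
tool_rot: [[-0.968, 0.25, 0.0], [0.25, 0.968, -0.0], [-0.0, -0.0, -1.0]]
ft_force: [-1.2, 0.0, -1.7]
grip_width: 0.0274
gripper_force: 79.3
```

```bash
python3 -m jog '[{"linear":[0,0,0.02],"roll":0},{"linear":[0,0,0.01],"roll":0},{"linear":[0,0,0],"roll":0}]'
```

```text
time_s: 19.03
position: [0.5333, 0.0401, 0.078]
tool_rot: [[-0.968, 0.25, 0.001], [0.25, 0.968, -0.0], [-0.001, -0.0, -1.0]]
ft_force: [-3.9, 0.6, 9.1]
grip_width: 0.0272
gripper_force: 80.2
```

Head seated: 9 N at TCP z 0.078. Releasing, lifting and checking.

```bash
python3 -m jog '[{"linear":[0,0,-0.02],"roll":0},{"linear":[0,0,0],"roll":0},{"linear":[0,0,0],"roll":0},{"linear":[0,0,0],"roll":0},{"linear":[0,0,0],"roll":0},{"linear":[0,0,0],"roll":0}]' 1
python3 -m jog '[{"linear":[0,0,-0.2],"roll":0},{"linear":[0,0,-0.6],"roll":0},{"linear":[0,0,-0.8],"roll":0},{"linear":[0,0,-0.8],"roll":0},{"linear":[0,0,-0.8],"roll":0},{"linear":[0.3,0,-0.5],"roll":0},{"linear":[0.5,0,0],"roll":0},{"linear":[0,0,0],"roll":0},{"linear":[0,0,0],"roll":0},{"linear":[0,0,0],"roll":0}]'
python3 - <<'E'
from h import *
c=optics.calibration("wrist"); im=optics.get_image("wrist"); cv2.imwrite("pics/w8.png",im[:,:,::-1])
s=env.observe(); print(s["position"],s["ft_force"])
cv2.imwrite("pics/w8c.png",cv2.resize(im[160:400,190:510,::-1],None,fx=2.5,fy=2.5,interpolation=2))
print(((proj(c,[(.549,.1392,.127),(.533,.040,.096)])-[189.7,159.7])*2.5).round())
E
```

```text
time_s: 19.53
position: [0.5332, 0.0401, 0.0776]
tool_rot: [[-0.968, 0.25, -0.0], [0.25, 0.968, 0.0], [0.0, 0.0, -1.0]]
ft_force: [0.2, -0.8, 0.3]
grip_width: 0.0856
gripper_force: 0.0
time_s: 20.37
position: [0.5024, 0.048, 0.2258]
tool_rot: [[-0.968, 0.25, 0.0], [0.25, 0.968, -0.0], [-0.0, -0.0, -1.0]]
ft_force: [0.3, -0.1, -0.3]
grip_width: 0.0851
gripper_force: 0.0
[0.50256235 0.04793074 0.22547628] [-0.30129468 -0.24888886 -0.20803981]
[[645. 276.]
 [319. 265.]]
```

View pics/w8c.png

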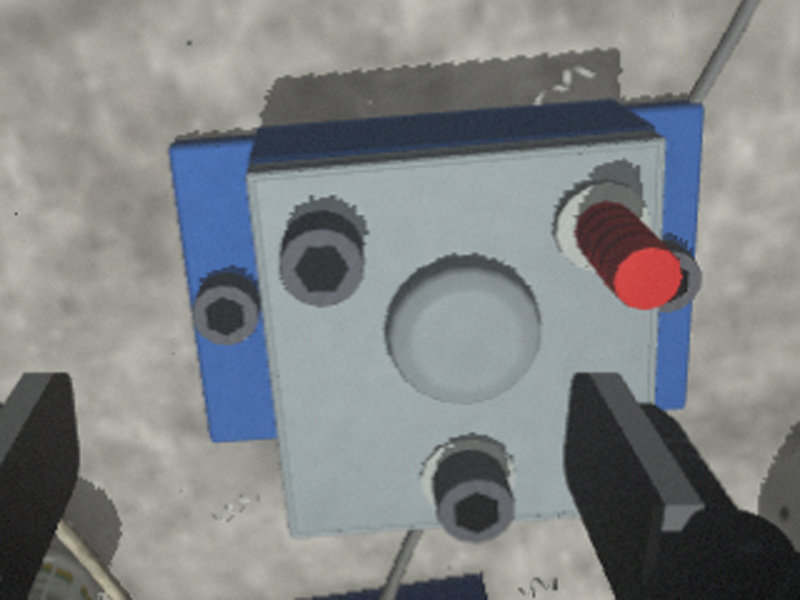

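Screw head top is at (321,263) and pin top at (648,277), both within 3 px of where they would be when seated. Everything is upright and the cover is parallel to the housing. Handing in.

```bash
python3 -c "
from rig import env; print(env.close_job())"
```

```text
the job is handed in; nothing more can be done
None
```

The drift pin is seated in the left hole and the cap screw was then seated in the right hole. Both were released and checked in a last picture, and the job was handed in at about 20 s; no verdict came back.

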